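# Fetch the lens canister from behind the bottles

### The arm

A 6-joint arm with a two-finger parallel gripper is mounted at the origin on a cart in front of the work surface, level with it; the furniture and walls round the work are solid. World frame = base frame: x ahead of the robot, y to its left, z up, the work surface at z = 0. Lengths are in m, angles in rad, forces in N, time in s.
With the tool pointing down it reaches from about 0.3 to 1 m from the base axis. Payload 5.1 kg.
Tool frame: the origin (TCP) lies midway between the tips of the shut fingers; the grasp point (between the pads) lies r.tcp_to_grasp behind it (r.tcp_to_grasp is the distance from the TCP to the grasp point, in m); z points along the fingers, y is the line along which they close (so a half turn about z gives the same grasp; the last joint's range is limited). The gripper opens to 95 mm and grips with 3 to 60 N. Pads are 20 mm wide; open, the fingers measure 119 mm over their backs; the gripper's body (75 mm by 180 mm) begins 59 mm behind the grasp point.
Start: joints at [-1.214, 0.124, 1.65, -0, 1.367, -0.083], TCP at [0.277, -0.588, 0.215] pointing down, gripper open.
Joint ranges: [-2.61, 2.61], [-1.02, 2.33], [0.03, 2.71], [-1.35, 4.49], [0.32, 2.68], [-2.91, 2.91]. Speed limits (rad/s): [2.57, 2.57, 3.14, 3.14, 3.14, 3.14].

### API

Orientations are given as a unit quaternion [w, x, y, z].
In Python, from station import status, snapshot, calibration, r gives the robot as it stands.
- The arm moves only by the tool move_arm, never from a script. Its argument "moves" is a list of rows, each a list of 3 entries, a list of its own where there are three numbers: the shift along the tool's x, y, z normalised to -1 to 1, where 1 is 0.25 m, then the turn, a rotation vector about the tool's x, y, z normalised to -1 to 1, where 1 is pi rad, then the opening, from 0 (shut) to 1 (fully open). A call has 1 to 12 rows; each row is the pose to reach, as a shift and turn from the pose commanded when the call began, along the tool's axes at that moment, turning the shorter way round; what a row does not reach only later rows make up. A row lasts 1/12 s, in which the tool goes at most 41.7 mm and 7.16 degrees, less where a joint would pass 70% of its speed; a pose out of reach is approached as far as the arm can. A call with a number of a shift or a turn outside -1 to 1 is refused whole. A call with a gripper value outside its range is refused whole. The fingers move at their own pace and stop on an object; "force" is the grip in N (left out, the last holds). Time passes only in rows, so rows that repeat a pose let the fingers close. It gives the time, the measured TCP pose, the force, the opening and the grip force at its end, in the units of the state.
- status.get_obs(): the state, without advancing time (a new reading comes with each control period).
- snapshot(name): name is "scene" or "top" or "wrist"; returns (picture, depth): 420x560x3 uint8, red, green, blue; 420x560 float32, m along the optical axis (not along the pixel's ray), 0 where there is no reading.
- calibration(name): a dict with "mtx" (3x3 intrinsics, pixels), "xyz" and "attitude" of the camera in the world. Camera axes: x right, y down, z forward; pixel columns grow to the right and rows downward; lengths in m; the calibration is good to about 2 mm. A picture is of the moment at which its call begins: read the wrist's pose just before it. calibration takes no time and is no camera call; for the wrist camera it gives the pose at the moment of the call.
- r.hand_in(): hands the job in; it is judged then, once.
The state is a dict: "clock": time; "joints": joint angles; "qvel": joint speeds; "tau": joint torques, N m; "eef_pos": TCP position; "ee_rot": TCP orientation; "contact_force": force on the tool from outside, world axes, zero at the start; "wrist_torque": the same for the moment, N m; "grip_width": opening from 0.0 (shut) to 1.0 (fully open); "finger_force": force on a finger pad.
Only numpy, scipy, OpenCV 4.12 (cv2) and the standard library are available. Lean on these libraries where they do the work, as an engineer would, in place of code of your own. Each camera call takes 0.05 s, during which the arm holds its last target. There are 200 camera calls.

### The job

First set all three bottles from the front row of the grey bottle stand aside, standing upright on the low white tray. Then bring the black screw-top lens canister from the back row and stand it upright in the middle of the round cork mat, and only then put each bottle back upright on the very place of the stand where it stood at the start. Leave the black eyepiece beside the canister where it is.

Things in the scene. Friction and masses are not known exactly. Their poses are not given: they have to be found in the camera images.
- tall_bottle: the tallest bottle: white, round, 52 mm diameter up to 120 mm height, above it a cap 29 mm across, 150 mm tall in all, about 0.13 kg. Origin: centre of the underside, z up. Grip it round the upper body, e.g. 105 mm above the underside, so that the cap clears the palm. Loose; stands in one of the three front-row places, which varies.
- middle_bottle: brown bottle of middle height with a white cap: 46 mm diameter up to 84 mm height, cap 25 mm across, 106 mm tall in all, about 0.14 kg. Origin: centre of the underside, z up. Grip e.g. 64 mm above the underside. Loose; in the front row, place varies.
- small_bottle: the smallest bottle, brown with a black cap: 30 mm diameter up to 58 mm height, cap 16 mm across, 73 mm tall in all, about 0.05 kg. Origin: centre of the underside, z up. Grip e.g. 44 mm above the underside. Loose; in the front row, place varies.
- lens_can: the black lens canister with a wider screw top: 34 mm diameter up to 40 mm height, 38 mm diameter above, 60 mm tall, about 0.07 kg. Origin: centre of the underside, z up. Grip e.g. 44 mm above the underside. Loose; stands in one of the two back-row places (left or right, varies).
- eyepiece: black eyepiece standing on end, shorter than the canister and with a glassy top: 34 mm diameter, 42 mm tall. Origin: centre of the underside. Loose; stands in the other back-row place, 90 mm beside the canister; leave it alone.
- bottle_stand: fixed grey plate, 210 mm (x) by 290 mm (y), top 10 mm above the worktop; rims 6 mm thick, 20 mm high at its back (+x) and sides. White discs mark the places: front row x = -45, y = -85, 0, 85 mm; back row x = 45, y = -45, 45 mm; things stand within 5 mm of them. Origin: centre of underside, z up; place and yaw vary. Fingers closing along its x axis have room everywhere.
- side_tray: fixed low white tray, 280 mm (x) by 150 mm (y), walls 5 mm thick and 18 mm high, inner floor 5 mm above the worktop; room for all three bottles in a line along its x axis, 85 mm apart (fingers then close along its y axis). Origin: centre of the underside, z up. Left or right of the stand, varies.
- cork_mat: fixed round cork mat, 100 mm diameter, 6 mm thick; origin: centre of the underside. On the other side of the stand from the tray.
Things that resemble listed ones, but are neither listed nor needed, are in the scene too. What is shaped like the lens_can but green or orange is not meant.

How it is judged:
On the way, in this order (a step that is already met when the one before it is completed fails the run):
1. all three bottles stand upright on the tray while the canister is still in its place on the stand (x of tall_bottle in the frame of side_tray between -0.13 and 0.13 m and y of tall_bottle in the frame of side_tray between -0.065 and 0.065 m and height (world z) of each of tall_bottle, middle_bottle, small_bottle below 0.013 m and angle between each of tall_bottle, middle_bottle, small_bottle's own z axis and vertical below 0.15 rad and x of middle_bottle in the frame of side_tray between -0.13 and 0.13 m and y of middle_bottle in the frame of side_tray between -0.065 and 0.065 m and x of small_bottle in the frame of side_tray between -0.13 and 0.13 m and y of small_bottle in the frame of side_tray between -0.065 and 0.065 m and distance of lens_can from where it was at the start of the episode below 0.02 m), for 0.2 s.
2. the canister stands in the middle of the cork mat (within 15 mm) while all three bottles are still on the tray (horizontal distance between lens_can and cork_mat below 0.015 m and height (world z) of lens_can below 0.012 m and angle between each of lens_can, tall_bottle, middle_bottle, small_bottle's own z axis and vertical below 0.15 rad and x of tall_bottle in the frame of side_tray between -0.13 and 0.13 m and y of tall_bottle in the frame of side_tray between -0.065 and 0.065 m and height (world z) of each of tall_bottle, middle_bottle, small_bottle below 0.013 m and x of middle_bottle in the frame of side_tray between -0.13 and 0.13 m and y of middle_bottle in the frame of side_tray between -0.065 and 0.065 m and x of small_bottle in the frame of side_tray between -0.13 and 0.13 m and y of small_bottle in the frame of side_tray between -0.065 and 0.065 m), for 0.2 s.
At the end, for the whole second after the job is handed in: The canister stands upright on the cork mat within 15 mm of its middle; each bottle stands upright on the stand within 15 mm of where it stood at the start; the eyepiece is within 15 mm of where it stood, upright; all at rest (horizontal distance between lens_can and cork_mat below 0.015 m and height (world z) of lens_can below 0.012 m and angle between each of lens_can, tall_bottle, middle_bottle, small_bottle, eyepiece's own z axis and vertical below 0.15 rad and linear speed of each of lens_can, tall_bottle, middle_bottle, small_bottle below 0.02 m/s and distance of each of tall_bottle, middle_bottle, small_bottle, eyepiece from where it was at the start of the episode below 0.015 m); the robot touches nothing.
It fails at once if the eyepiece is pushed more than 15 mm or tipped (distance of eyepiece from where it was at the start of the episode above 0.015 m or angle between eyepiece's own z axis and vertical above 0.3 rad).
It also fails if it takes over 144 s, if anything falls off the work surface, if the arm or the gripper's body presses on something with over 40 N, if the wrist force passes 120 N, or if a joint passes its speed limit or range.

## Working session

There is one attempt and no reset: what is moved stays moved. The work goes in short steps, Python scripts to look and compute and a tool call to move; the robot and the scene stay as the last step left them, time stands still between calls to the robot, and variables do not carry over. Pictures are saved under pics/ and viewed, at most 14 in all, crops included, and the job is handed in when it is done.

Besides the shell and the picture viewer there is one more tool, called after "Emit:" as name([rows], argument=value, ...), one row to a line, values as JSON. move_arm: Moves the arm, as the interface text tells. Scaled input: -1 to 1 covers 0.25 m each way for a shift and pi rad each way for a turn. Its arguments: {"type":"object","properties":{"moves":{"type":"array"},"force":{"type":"number"}},"required":["moves"]}

```bash
ls; mkdir -p pics
python3 - <<'E'
from station import status,snapshot,calibration,r
import cv2,numpy as np
for n in("scene","top"):
    p,d=snapshot(n);cv2.imwrite(f"pics/{n}0.png",p[:,:,::-1]);np.save(f"pics/{n}0.npy",d);c=calibration(n);print(n,c)
print(r.tcp_to_grasp,status.get_obs())
E
```

```text
pics
scene {'mtx': array([[481.83612952,   0.        , 284.58554446],
       [  0.        , 481.83612952, 208.26439799],
       [  0.        ,   0.        ,   1.        ]]), 'xyz': array([ 0.41024196, -1.20869163,  0.66078264]), 'attitude': array([-0.51737194,  0.8543336 , -0.04249074,  0.02519741])}
top {'mtx': array([[415.01121844,   0.        , 276.69533107],
       [  0.        , 415.01121844, 208.06554754],
       [  0.        ,   0.        ,   1.        ]]), 'xyz': array([ 0.37573057, -0.00896449,  0.96287636]), 'attitude': array([-0.06571922,  0.71279335, -0.69622138,  0.05368811])}
0.0188 {'clock': 0.1, 'joints': array([-1.21357017e+00,  1.24402672e-01,  1.65148674e+00, -1.97858293e-05,
        1.36746979e+00, -8.25982305e-02]), 'qvel': array([-1.38654384e-03, -1.06745909e-03, -2.00115036e-04, -8.07983908e-06,
       -6.06502747e-04, -3.71485346e-04]), 'tau': array([ 8.21008452e-04, -4.18882513e+01, -3.61096394e+01,  7.77582941e-02,
        4.61700617e-02, -6.67052768e-05]), 'eef_pos': array([ 0.27653375, -0.5876338 ,  0.21356401]), 'ee_rot': array([-8.73631883e-04,  9.75915789e-01,  2.18145806e-01, -1.30500959e-04]), 'contact_force': array([-0.06312228,  0.59092179,  0.35983244]), 'wrist_torque': array([ 0.01655576, -0.04330994, -0.00908566]), 'finger_force': 0.0, 'grip_width': 1.0004109131367172}
```

View pics/top0.png

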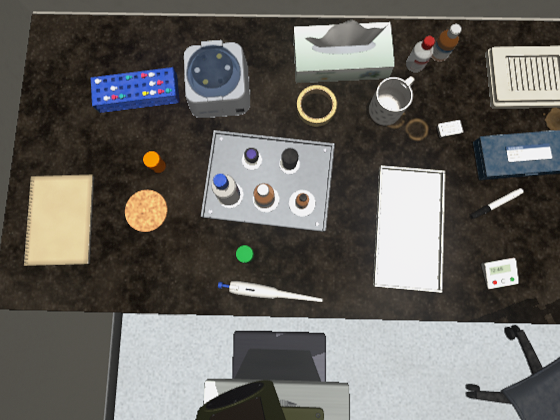

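View pics/scene0.png

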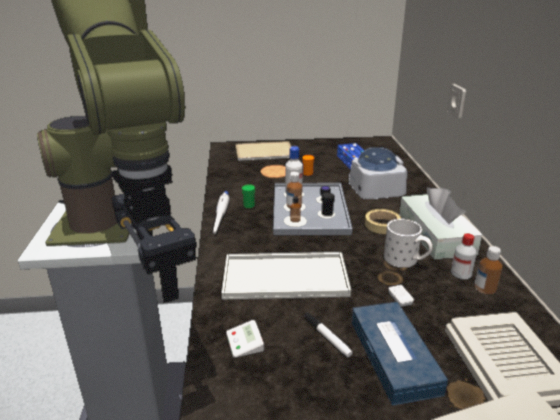

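The top view shows the stand around (268,180), with tall at (225,188), middle at (264,195) and small at (302,202). The eyepiece has a violet glassy top at (251,157) and the canister is at (290,158). The tray is at (410,228) and the mat at (146,210). I'll enlarge the stand and measure with depth.

```bash
cat > h.py <<'E'
import numpy as np,cv2
from scipy.spatial.transform import Rotation as R
from station import status,snapshot,calibration,r
def cam(n,c=None):
    c=c or calibration(n);q=c["attitude"];return c["mtx"],np.array(c["xyz"]),R.from_quat([q[1],q[2],q[3],q[0]]).as_matrix()
def cloud(n,d,c=None):
    K,t,M=cam(n,c);v,u=np.mgrid[:d.shape[0],:d.shape[1]]
    return np.stack([(u-K[0,2])/K[0,0]*d,(v-K[1,2])/K[1,1]*d,d],-1)@M.T+t
def ray(n,u,v,z,c=None):
    K,t,M=cam(n,c);w=M@[(u-K[0,2])/K[0,0],(v-K[1,2])/K[1,1],1];return t+w*(z-t[2])/w[2]
def proj(n,p,c=None):
    K,t,M=cam(n,c);q=K@(M.T@(np.array(p)-t));return q[:2]/q[2]
def circ(P):
    A=np.c_[2*P[:,:2],np.ones(len(P))];s=np.linalg.lstsq(A,(P[:,:2]**2).sum(1),rcond=None)[0];return s[:2],np.sqrt(s[2]+s[0]**2+s[1]**2)
E
python3 - <<'E'
from h import *
im=cv2.imread("pics/top0.png")
cv2.imwrite("pics/crop1.png",cv2.resize(im[120:240,195:345],None,fx=5,fy=5,interpolation=cv2.INTER_CUBIC))
C=cloud("top",np.load("pics/top0.npy"))
for n,(u,v),z in [("tall",(220,181),.16),("mid",(262,189),.116),("small",(301,199),.083),("eye",(251,155),.052),("can",(290,155),.07)]:
    W=C[v-22:v+22,u-22:u+22].reshape(-1,3);W=W[abs(W[:,2]-z)<.008]
    print(n,len(W),W.mean(0),(W.max(0)+W.min(0))/2,np.ptp(W,axis=0))
def rect(u0,u1,v0,v1,zl,zh):
    W=C[v0:v1,u0:u1].reshape(-1,3);W=W[(W[:,2]>zl)&(W[:,2]<zh)]
    return len(W),cv2.minAreaRect(W[:,:2].astype(np.float32)*1000),np.median(W[:,2])
print("stand",rect(195,345,122,240,.006,.03))
print("tray",rect(365,455,155,300,.003,.03))
print("tray",rect(365,455,155,300,.012,.03))
print("mat",rect(115,175,182,240,.003,.02))
s=cv2.cvtColor(im,cv2.COLOR_BGR2HSV)
print(ray("top",146,210.5,.006))
E
```

```text
tall 159 [0.56577936 0.12158069 0.15995465] [0.56647625 0.12181014 0.15879354] [0.02732353 0.02624414 0.01265625]
mid 112 [0.55750102 0.03802644 0.11499808] [0.55735461 0.03801472 0.11454626] [0.02305067 0.02304038 0.01294515]
small 50 [ 0.5506567  -0.04715772  0.08139335] [ 0.55060743 -0.04729231  0.08020009] [0.01514196 0.01513668 0.00943226]
eye 163 [0.65435731 0.07083717 0.04993335] [0.65539939 0.07076556 0.04944277] [0.03180506 0.03247584 0.01054327]
can 224 [ 0.6455438  -0.01723156  0.06972589] [ 0.64687291 -0.01643071  0.06840604] [0.03734316 0.03593523 0.01173773]
stand (9229, ((621.6072998046875, 31.395294189453125), (300.9731750488281, 264.7856750488281), 88.72614288330078), np.float64(0.010297144708153017))
tray (7212, ((507.06512451171875, -299.190673828125), (206.08248901367188, 344.3754577636719), 87.93773651123047), np.float64(0.005368372953959699))
tray (952, ((499.35028076171875, -295.8372802734375), (150.77093505859375, 280.1136169433594), 86.14443969726562), np.float64(0.017137157165086847))
mat (1393, ((527.3724975585938, 321.2965087890625), (136.24134826660156, 144.24183654785156), 1.3775742053985596), np.float64(0.005912730453097814))
[0.52625949 0.31613416 0.006     ]
```

View pics/crop1.png

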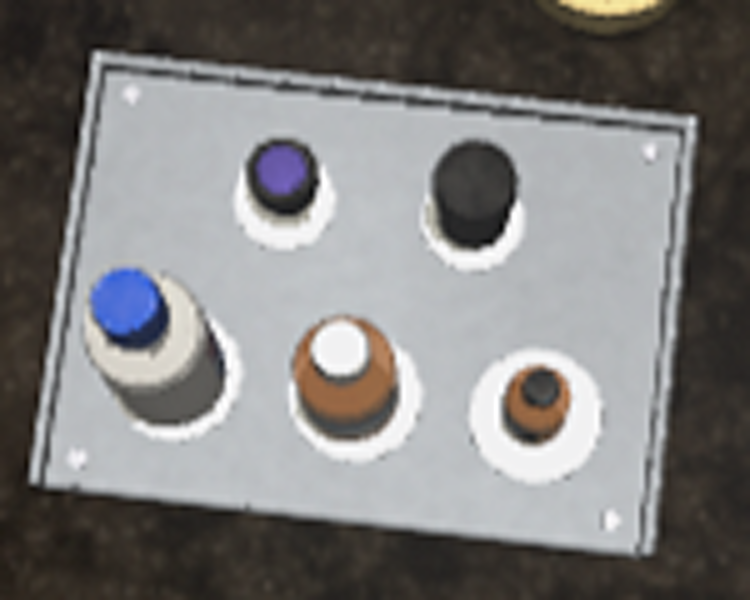

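The crop confirms it: blue cap tall at crop (125,305), white cap mid (340,350), black cap small (540,385), eyepiece (283,170), plain black canister (473,185). Cap heights match the listed sizes within 2 mm. Next: stand yaw, mat centre and a move helper.

```bash
cat >> h.py <<'E'
def go(x,y,z,t):
    "target TCP pos, tool-x heading t deg (tool down) -> normalised shift/turn from measured pose"
    o=status.get_obs();q=o["ee_rot"];M=R.from_quat([q[1],q[2],q[3],q[0]])
    a=np.radians(t);T=R.from_matrix(np.array([[np.cos(a),np.sin(a),0],[np.sin(a),-np.cos(a),0],[0,0,-1]]))
    print("at",o["eef_pos"].round(4),"clk",round(o["clock"],2),"w",round(o["grip_width"],3),"f",round(o["finger_force"],1))
    print("shift",(M.inv().apply(np.array([x,y,z])-o["eef_pos"])/.25).round(3),"turn",((M.inv()*T).as_rotvec()/np.pi).round(4))
E
python3 - <<'E'
from h import *
cs=[(95,50),(697,117),(652,553),(32,485)]
P=np.array([ray("top",(a+.5)/5-.5+195,(b+.5)/5-.5+120,.019)[:2] for a,b in cs])
print(P,P.mean(0),[np.linalg.norm(P[i]-P[i-1]) for i in range(4)])
# fit places
pl=np.array([[-45,85],[-45,0],[-45,-85],[45,45],[45,-45]])/1000
ob=np.array([[.5660,.1217],[.5574,.038],[.5506,-.0472],[.6550,.0708],[.6465,-.0168]])
a=pl-pl.mean(0);b=ob-ob.mean(0);th=np.arctan2((a[:,0]*b[:,1]-a[:,1]*b[:,0]).sum(),(a*b).sum())
Rm=np.array([[np.cos(th),-np.sin(th)],[np.sin(th),np.cos(th)]]);c=ob.mean(0)-Rm@pl.mean(0)
print("yaw",np.degrees(th),c,"resid",((ob-c)@Rm-pl).round(4))
im=cv2.imread("pics/top0.png");h=cv2.cvtColor(im,cv2.COLOR_BGR2HSV)
m=np.zeros(h.shape[:2],np.uint8);m[185:238,118:174]=(h[185:238,118:174,2]>110)
k=cv2.findContours(m,0,1)[0];k=max(k,key=cv2.contourArea)[:,0];
Q=np.array([ray("top",u,v,.006) for u,v in k]);print("mat",circ(Q))
go(.5506,-.0473,.18,84.9)
E
```

```text
[[ 0.72353111  0.16468103]
 [ 0.69580871 -0.12252893]
 [ 0.48787213 -0.10235775]
 [ 0.51282515  0.18318992]] [0.60500927 0.03074607] [np.float64(0.21151733507835796), np.float64(0.28854478764751357), np.float64(0.2089126491773282), np.float64(0.2866358715384224)]
yaw -5.698472050191841 [0.60405552 0.03240636] resid [[-0.0017  0.0001]
 [-0.002   0.0009]
 [-0.0003  0.0005]
 [ 0.0019 -0.0017]
 [ 0.0021  0.0003]]
mat (array([0.52716202, 0.31735955]), np.float64(0.04926093105232789))
at [ 0.2765 -0.5876  0.2136] clk 0.1 w 1.0 f 0.0
shift [ 1.912 -1.489  0.137] turn [-5.000e-04 -3.000e-04 -3.317e-01]
```

Emit:
move_arm([
  [[0.96,-0.75,0],[0,0,0],1],
  [[0.96,-0.75,0],[0,0,0],1],
  [[0.96,-0.75,0],[0,0,0],1],
  [[0.96,-0.75,0],[0,0,0],1],
  [[0.96,-0.75,0],[0,0,0],1],
  [[0.96,-0.75,0],[0,0,0],1],
  [[0.96,-0.75,0],[0,0,0],1],
  [[0.96,-0.75,0],[0,0,0],1],
  [[0.96,-0.75,0],[0,0,0],1],
])

```text
clock: 0.85
eef_pos: [0.415, -0.3136, 0.2143]
ee_rot: [-0.0, 0.975, 0.22, 0.0]
contact_force: [-0.2, -1.0, -0.4]
grip_width: 0.997
finger_force: 0.0
```

Emit:
move_arm([
  [[0.95,-0.74,0.1],[0,0,-0.332],1],
  [[0.95,-0.74,0.1],[0,0,-0.332],1],
  [[0.95,-0.74,0.1],[0,0,-0.332],1],
  [[0.95,-0.74,0.1],[0,0,-0.332],1],
  [[0.95,-0.74,0.1],[0,0,-0.332],1],
  [[0.95,-0.74,0.1],[0,0,-0.332],1],
  [[0.95,-0.74,0.1],[0,0,-0.332],1],
  [[0.95,-0.74,0.1],[0,0,-0.332],1],
  [[0.95,-0.74,0.1],[0,0,-0.332],1],
  [[0.95,-0.74,0.1],[0,0,-0.332],1],
  [[0.95,-0.74,0.1],[0,0,-0.332],1],
])

```text
clock: 1.77
eef_pos: [0.5502, -0.0488, 0.1892]
ee_rot: [-0.0, 0.738, 0.675, -0.0]
contact_force: [0.1, 0.2, 0.1]
grip_width: 1.002
finger_force: 0.0
```

Run:
```python
from h import *
go(.5506,-.0473,.0352,84.6)
p,d=snapshot("wrist");cv2.imwrite("pics/w1.png",p[:,:,::-1]);np.save("pics/w1.npy",d)
```

```text
at [ 0.5502 -0.0488  0.1892] clk 1.77 w 1.002 f 0.0
shift [0.006 0.001 0.616] turn [-0.0002  0.0001  0.0013]
```

View pics/w1.png

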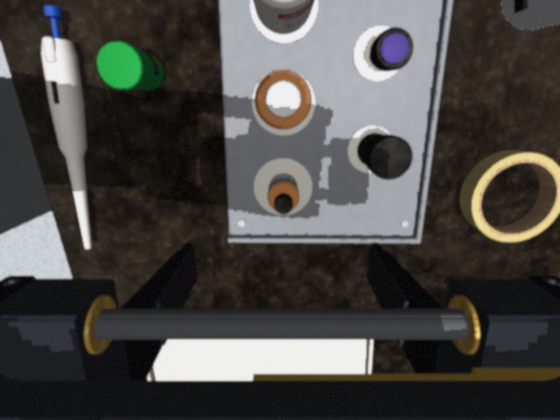

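The wrist view shows the small bottle at (283,200), centred between the fingers, and the finger path is clear of the canister at (385,155). Descending to grip.

Emit:
move_arm([
  [[0.006,0.001,0.16],[0,0,0],1],
  [[0.006,0.001,0.32],[0,0,0],1],
  [[0.006,0.001,0.45],[0,0,0],1],
  [[0.006,0.001,0.55],[0,0,0],1],
  [[0.006,0.001,0.61],[0,0,0],1],
  [[0.006,0.001,0.61],[0,0,0],1],
  [[0.006,0.001,0.61],[0,0,0],0],
  [[0.006,0.001,0.61],[0,0,0],0],
  [[0.006,0.001,0.61],[0,0,0],0],
  [[0.006,0.001,0.61],[0,0,0],0],
  [[0.006,0.001,0.61],[0,0,0],0],
  [[0.006,0.001,0.61],[0,0,0],0],
], force=15)

```text
clock: 2.82
eef_pos: [0.5511, -0.0464, 0.0381]
ee_rot: [0.001, 0.738, 0.675, 0.0]
contact_force: [0.1, 0.3, -0.0]
grip_width: 0.636
finger_force: 0.0
```

Run:
```python
from h import *
go(.584,-.3015,.11,-3.9)
```

```text
at [ 0.5511 -0.0464  0.0381] clk 2.82 w 0.636 f 0.0
shift [-1.005  0.221 -0.287] turn [ 4.000e-04 -4.000e-04  4.937e-01]
```

Emit:
move_arm([
  [[0,0,0.012],[0,0,0],0],
  [[0,0,0.012],[0,0,0],0],
  [[0,0,0.012],[0,0,0],0],
  [[0,0,0.012],[0,0,0],0],
  [[0,0,0.012],[0,0,0],0],
  [[0,0,0.012],[0,0,0],0],
  [[0,0,0.012],[0,0,0],0],
  [[0,0,0.012],[0,0,0],0],
  [[0,0,-0.14],[0,0,0],0],
  [[0,0,-0.29],[0,0,0],0],
  [[0,0,-0.29],[0,0,0],0],
])

```text
clock: 3.73
eef_pos: [0.5556, -0.0472, 0.1179]
ee_rot: [0.005, 0.738, 0.675, 0.004]
contact_force: [1.8, -0.8, 1.2]
grip_width: 0.317
finger_force: 15.0
```

Run:
```python
from h import *
go(.584,-.3015,.11,-3.9)
```

```text
at [ 0.5556 -0.0472  0.1179] clk 3.73 w 0.317 f 15.0
shift [-1.003  0.202  0.035] turn [ 0.0036 -0.003   0.4936]
```

Emit:
move_arm([
  [[-1,0.215,0.02],[0,0,0.494],0],
  [[-1,0.215,0.02],[0,0,0.494],0],
  [[-1,0.215,0.02],[0,0,0.494],0],
  [[-1,0.215,0.02],[0,0,0.494],0],
  [[-1,0.215,0.02],[0,0,0.494],0],
  [[-1,0.215,0.02],[0,0,0.494],0],
  [[-1,0.215,0.02],[0,0,0.494],0],
  [[-1,0.215,0.02],[0,0,0.494],0],
  [[-1,0.215,0.02],[0,0,0.494],0],
  [[-1,0.215,0.02],[0,0,0.494],0],
  [[-1,0.215,0.02],[0,0,0.494],0],
  [[-1,0.215,0.02],[0,0,0.494],0],
])

```text
clock: 4.73
eef_pos: [0.5821, -0.3002, 0.1044]
ee_rot: [-0.0, 1.0, -0.012, 0.0]
contact_force: [0.1, 0.7, 0.2]
grip_width: 0.313
finger_force: 15.0
```

Run:
```python
from h import *
go(.584,-.3015,.034,-3.9)
```

```text
at [ 0.5821 -0.3002  0.1044] clk 4.73 w 0.313 f 15.0
shift [0.008 0.005 0.282] turn [-0.     -0.      0.0141]
```

Emit:
move_arm([
  [[0.008,0.005,0.12],[0,0,0.014],0],
  [[0.008,0.005,0.2],[0,0,0.014],0],
  [[0.008,0.005,0.25],[0,0,0.014],0],
  [[0.008,0.005,0.28],[0,0,0.014],0],
  [[0.008,0.005,0.288],[0,0,0.014],0],
  [[0.008,0.005,0.288],[0,0,0.014],0],
  [[0.008,0.005,0.288],[0,0,0.014],0],
])

```text
clock: 5.32
eef_pos: [0.5849, -0.3018, 0.0339]
ee_rot: [0.0, 1.0, -0.031, 0.001]
contact_force: [0.2, -0.5, -1.0]
grip_width: 0.312
finger_force: 15.0
```

Run:
```python
from h import *
go(.5574,.038,.15,84.6)
```

```text
at [ 0.5849 -0.3018  0.0339] clk 5.32 w 0.312 f 15.0
shift [-0.192 -1.35  -0.466] turn [ 7.000e-04 -2.000e-04 -4.894e-01]
```

Emit:
move_arm([
  [[0,0,0.006],[0,0,0],0],
  [[0,0,0.008],[0,0,0],0],
  [[0,0,0.008],[0,0,0],0.6],
  [[0,0,0.008],[0,0,0],0.6],
  [[0,0,0.008],[0,0,0],0.6],
  [[0,0,0.008],[0,0,0],0.6],
  [[0,0,0.008],[0,0,0],0.6],
  [[0,0,0.008],[0,0,0],0.6],
  [[0,0,-0.1],[0,0,0],0.7],
  [[0,0,-0.25],[0,0,0],0.9],
  [[0,0,-0.4],[0,0,0],1],
  [[0,0,-0.45],[0,0,0],1],
])

```text
clock: 6.32
eef_pos: [0.5869, -0.303, 0.1522]
ee_rot: [0.002, 1.0, -0.031, 0.004]
contact_force: [0.9, -0.5, 1.4]
grip_width: 0.826
finger_force: 0.0
```

Run:
```python
from h import *
go(.5574,.038,.15,84.6)
p,d=snapshot("top");cv2.imwrite("pics/t2.png",p[:,:,::-1]);C=cloud("top",d)
W=C[100:300,360:470].reshape(-1,3);W=W[(abs(W[:,2]-.076)<.008)&(abs(W[:,0]-.584)<.03)&(abs(W[:,1]+.3)<.03)];print(len(W),W.mean(0))
```

```text
at [ 0.5869 -0.303   0.1522] clk 6.32 w 0.826 f 0.0
shift [-2.010e-01 -1.354e+00  1.000e-03] turn [ 0.0033 -0.0011 -0.4895]
51 [ 0.58158966 -0.29917664  0.07622444]
```

Emit:
move_arm([
  [[-0.19,-0.95,-0.05],[0,0,-0.489],1],
  [[-0.19,-0.95,-0.05],[0,0,-0.489],1],
  [[-0.19,-0.95,-0.05],[0,0,-0.489],1],
  [[-0.19,-0.95,-0.05],[0,0,-0.489],1],
  [[-0.19,-0.95,-0.05],[0,0,-0.489],1],
  [[-0.19,-0.95,-0.05],[0,0,-0.489],1],
  [[-0.19,-0.95,-0.05],[0,0,-0.489],1],
  [[-0.19,-0.95,-0.05],[0,0,-0.489],1],
  [[-0.19,-0.95,-0.05],[0,0,-0.489],1],
  [[-0.19,-0.95,-0.05],[0,0,-0.489],1],
  [[-0.19,-0.95,-0.05],[0,0,-0.489],1],
  [[-0.19,-0.95,-0.05],[0,0,-0.489],1],
])

```text
clock: 7.37
eef_pos: [0.5505, -0.0611, 0.156]
ee_rot: [-0.001, 0.75, 0.661, -0.001]
contact_force: [-0.2, 0.3, 0.4]
grip_width: 0.999
finger_force: 0.0
```

Run:
```python
from h import *
go(.5574,.038,.0552,84.6)
p,d=snapshot("top");cv2.imwrite("pics/t3.png",p[:,:,::-1])
```

```text
at [ 0.5505 -0.0611  0.156 ] clk 7.37 w 0.999 f 0.0
shift [ 0.397 -0.021  0.403] turn [-0.0007 -0.0001 -0.01  ]
```

View pics/t3.png

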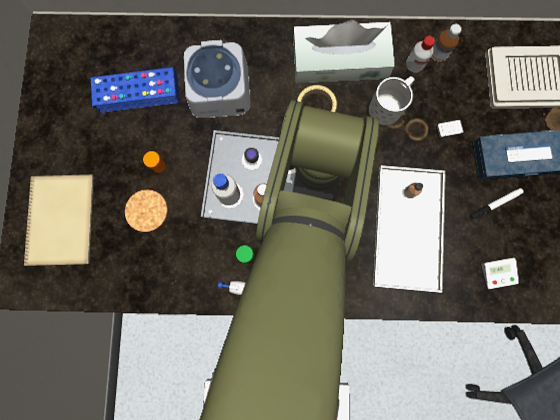

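Small bottle stands on the tray at (413,189). On to the middle bottle.

Emit:
move_arm([
  [[0.16,-0.01,0],[0,0,-0.01],1],
  [[0.32,-0.02,0],[0,0,-0.01],1],
  [[0.397,-0.021,0],[0,0,-0.01],1],
  [[0.397,-0.021,0],[0,0,-0.01],1],
  [[0.397,-0.021,0.13],[0,0,-0.01],1],
  [[0.397,-0.021,0.25],[0,0,-0.01],1],
  [[0.397,-0.021,0.35],[0,0,-0.01],1],
  [[0.397,-0.021,0.4],[0,0,-0.01],1],
  [[0.397,-0.021,0.403],[0,0,-0.01],0],
  [[0.397,-0.021,0.403],[0,0,-0.01],0],
  [[0.397,-0.021,0.403],[0,0,-0.01],0],
  [[0.397,-0.021,0.403],[0,0,-0.01],0],
], force=20)

```text
clock: 8.42
eef_pos: [0.5607, 0.0374, 0.0591]
ee_rot: [0.001, 0.742, 0.67, 0.001]
contact_force: [-0.4, 0.5, -0.2]
grip_width: 0.774
finger_force: 0.0
```

Emit:
move_arm([
  [[0,0,0],[0,0,0],0],
  [[0,0,0],[0,0,0],0],
  [[0,0,0],[0,0,0],0],
  [[0,0,0],[0,0,0],0],
  [[0,0,0],[0,0,0],0],
  [[0,0,0],[0,0,0],0],
  [[0,0,0],[0,0,0],0],
])

```text
clock: 9.0
eef_pos: [0.5592, 0.0377, 0.0573]
ee_rot: [0.0, 0.742, 0.671, 0.0]
contact_force: [-0.9, -0.6, 2.6]
grip_width: 0.482
finger_force: 20.0
```

Run:
```python
from h import *
go(.4994,-.2958,.12,-3.9)
```

```text
at [0.5592 0.0377 0.0573] clk 9.0 w 0.482 f 20.0
shift [-1.351 -0.104 -0.251] turn [ 1.000e-04 -1.000e-04  4.897e-01]
```

Emit:
move_arm([
  [[0,0,-0.12],[0,0,0],0],
  [[0,0,-0.24],[0,0,0],0],
  [[0,0,-0.3],[0,0,0],0],
  [[-1,-0.09,-0.28],[0,0,0.4],0],
  [[-1,-0.09,-0.28],[0,0,0.4],0],
  [[-1,-0.09,-0.28],[0,0,0.4],0],
  [[-1,-0.09,-0.28],[0,0,0.4],0],
  [[-1,-0.09,-0.28],[0,0,0.4],0],
  [[-1,-0.09,-0.28],[0,0,0.4],0],
  [[-1,-0.09,-0.28],[0,0,0.4],0],
  [[-1,-0.09,-0.28],[0,0,0.4],0],
  [[-1,-0.09,-0.28],[0,0,0.4],0],
])

```text
clock: 10.0
eef_pos: [0.5106, -0.2097, 0.1258]
ee_rot: [-0.001, 0.986, 0.168, -0.001]
contact_force: [-0.7, -0.3, -2.4]
grip_width: 0.482
finger_force: 20.0
```

Run:
```python
from h import *
go(.4994,-.2958,.0533,-3.9)
```

```text
at [ 0.5106 -0.2097  0.1258] clk 10.0 w 0.482 f 20.0
shift [-0.156  0.311  0.29 ] turn [-0.0004  0.0005  0.1288]
```

Emit:
move_arm([
  [[-0.156,0.311,0],[0,0,0.125],0],
  [[-0.156,0.311,0],[0,0,0.125],0],
  [[-0.156,0.311,0],[0,0,0.125],0],
  [[-0.156,0.311,0.02],[0,0,0.125],0],
  [[-0.156,0.311,0.12],[0,0,0.125],0],
  [[-0.156,0.311,0.2],[0,0,0.125],0],
  [[-0.156,0.311,0.25],[0,0,0.125],0],
  [[-0.156,0.311,0.27],[0,0,0.125],0],
  [[-0.156,0.311,0.275],[0,0,0.125],0],
  [[-0.156,0.311,0.275],[0,0,0.125],0],
])

```text
clock: 10.83
eef_pos: [0.5014, -0.2947, 0.0581]
ee_rot: [-0.0, 1.0, -0.023, -0.0]
contact_force: [0.1, -0.3, -1.8]
grip_width: 0.479
finger_force: 20.0
```

Run:
```python
from h import *
go(.4994,-.2958,.0528,-3.9)
```

```text
at [ 0.5014 -0.2947  0.0581] clk 10.83 w 0.479 f 20.0
shift [-0.008  0.005  0.021] turn [-0.0001  0.      0.007 ]
```

Emit:
move_arm([
  [[-0.008,0.005,0.012],[0,0,0],0],
  [[-0.008,0.005,0.02],[0,0,0],0],
  [[-0.008,0.005,0.02],[0,0,0],0],
  [[-0.008,0.005,0.02],[0,0,0],0.9],
  [[-0.008,0.005,0.02],[0,0,0],0.9],
  [[-0.008,0.005,0.02],[0,0,0],0.9],
  [[-0.008,0.005,0.02],[0,0,0],0.9],
  [[-0.008,0.005,0.02],[0,0,0],0.9],
  [[-0.008,0.005,-0.1],[0,0,0],1],
  [[-0.008,0.005,-0.25],[0,0,0],1],
  [[-0.008,0.005,-0.4],[0,0,0],1],
  [[-0.008,0.005,-0.53],[0,0,0],1],
])

```text
clock: 11.83
eef_pos: [0.4994, -0.2965, 0.1932]
ee_rot: [0.0, 1.0, -0.024, 0.001]
contact_force: [0.6, -0.7, 0.5]
grip_width: 0.992
finger_force: 0.0
```

Run:
```python
from h import *
go(.566,.1217,.185,84.6)
```

```text
at [ 0.4994 -0.2965  0.1932] clk 11.83 w 0.992 f 0.0
shift [ 0.187 -1.683  0.032] turn [ 5.000e-04 -1.000e-04 -4.851e-01]
```

Emit:
move_arm([
  [[0.187,-1,0],[0,0,-0.485],1],
  [[0.187,-1,0],[0,0,-0.485],1],
  [[0.187,-1,0],[0,0,-0.485],1],
  [[0.187,-1,0],[0,0,-0.485],1],
  [[0.187,-1,0],[0,0,-0.485],1],
  [[0.187,-1,0],[0,0,-0.485],1],
  [[0.187,-1,0],[0,0,-0.485],1],
  [[0.187,-1,0],[0,0,-0.485],1],
  [[0.187,-1,0],[0,0,-0.485],1],
  [[0.187,-1,0],[0,0,-0.485],1],
  [[0.187,-1,0],[0,0,-0.485],1],
  [[0.187,-1,0],[0,0,-0.485],1],
])

```text
clock: 12.83
eef_pos: [0.5577, -0.0487, 0.1908]
ee_rot: [0.0, 0.745, 0.667, 0.0]
contact_force: [-0.2, -0.2, -1.1]
grip_width: 0.997
finger_force: 0.0
```

Run:
```python
from h import *
go(.566,.1217,.0962,84.6)
```

```text
at [ 0.5577 -0.0487  0.1908] clk 12.83 w 0.997 f 0.0
shift [ 0.681 -0.043  0.378] turn [ 0.0001  0.     -0.0056]
```

Emit:
move_arm([
  [[0.16,-0.043,0],[0,0,-0.005],1],
  [[0.32,-0.043,0],[0,0,-0.005],1],
  [[0.48,-0.043,0],[0,0,-0.005],1],
  [[0.6,-0.043,0],[0,0,-0.005],1],
  [[0.68,-0.043,0],[0,0,-0.005],1],
  [[0.68,-0.043,0],[0,0,-0.005],1],
  [[0.68,-0.043,0.12],[0,0,-0.005],1],
  [[0.68,-0.043,0.24],[0,0,-0.005],1],
  [[0.68,-0.043,0.33],[0,0,-0.005],1],
  [[0.68,-0.043,0.375],[0,0,-0.005],1],
  [[0.68,-0.043,0.378],[0,0,-0.005],0],
  [[0.68,-0.043,0.378],[0,0,-0.005],0],
], force=20)

```text
clock: 13.83
eef_pos: [0.5671, 0.1207, 0.0962]
ee_rot: [-0.0, 0.743, 0.67, -0.0]
contact_force: [0.1, 0.1, 0.3]
grip_width: 0.911
finger_force: 0.0
```

Emit:
move_arm([
  [[0,0,0],[0,0,0],0],
  [[0,0,0],[0,0,0],0],
  [[0,0,0],[0,0,0],0],
  [[0,0,0],[0,0,0],0],
  [[0,0,0],[0,0,0],0],
  [[0,0,0],[0,0,0],0],
  [[0,0,0],[0,0,0],0],
  [[0,0,0],[0,0,0],0],
])

```text
clock: 14.5
eef_pos: [0.5675, 0.1213, 0.0968]
ee_rot: [0.0, 0.742, 0.67, 0.0]
contact_force: [-0.4, -0.6, 3.2]
grip_width: 0.543
finger_force: 20.0
```

Run:
```python
from h import *
go(.4145,-.2901,.17,-3.9)
```

```text
at [0.5675 0.1213 0.0968] clk 14.5 w 0.543 f 20.0
shift [-1.7   -0.44  -0.293] turn [ 2.000e-04 -3.000e-04  4.891e-01]
```

Emit:
move_arm([
  [[0,0,-0.12],[0,0,0],0],
  [[0,0,-0.24],[0,0,0],0],
  [[0,0,-0.3],[0,0,0],0],
  [[-1,-0.3,-0.28],[0,0,0.4],0],
  [[-1,-0.3,-0.28],[0,0,0.4],0],
  [[-1,-0.3,-0.28],[0,0,0.4],0],
  [[-1,-0.3,-0.28],[0,0,0.4],0],
  [[-1,-0.3,-0.28],[0,0,0.4],0],
  [[-1,-0.3,-0.28],[0,0,0.4],0],
  [[-1,-0.3,-0.28],[0,0,0.4],0],
  [[-1,-0.3,-0.28],[0,0,0.4],0],
  [[-1,-0.3,-0.28],[0,0,0.4],0],
])

```text
clock: 15.5
eef_pos: [0.4659, -0.1208, 0.1655]
ee_rot: [-0.0, 0.986, 0.166, -0.0]
contact_force: [-0.6, 0.1, -1.4]
grip_width: 0.541
finger_force: 20.0
```

Run:
```python
from h import *
go(.4145,-.2901,.0938,-3.9)
```

```text
at [ 0.4659 -0.1208  0.1655] clk 15.5 w 0.541 f 20.0
shift [-0.416  0.572  0.287] turn [-0.0002  0.0003  0.1281]
```

Emit:
move_arm([
  [[-0.12,0.16,0],[0,0,0.128],0],
  [[-0.22,0.3,0],[0,0,0.128],0],
  [[-0.32,0.44,0],[0,0,0.128],0],
  [[-0.4,0.55,0],[0,0,0.128],0],
  [[-0.416,0.572,0],[0,0,0.128],0],
  [[-0.416,0.572,0],[0,0,0.128],0],
  [[-0.416,0.572,0.1],[0,0,0.128],0],
  [[-0.416,0.572,0.18],[0,0,0.128],0],
  [[-0.416,0.572,0.24],[0,0,0.128],0],
  [[-0.416,0.572,0.27],[0,0,0.128],0],
  [[-0.416,0.572,0.275],[0,0,0.128],0],
  [[-0.416,0.572,0.275],[0,0,0.128],0],
])

```text
clock: 16.5
eef_pos: [0.4172, -0.2884, 0.0971]
ee_rot: [-0.0, 1.0, -0.029, -0.0]
contact_force: [-0.3, 0.1, -0.7]
grip_width: 0.544
finger_force: 20.0
```

Run:
```python
from h import *
go(.4145,-.2901,.0922,-3.9)
```

```text
at [ 0.4172 -0.2884  0.0971] clk 16.5 w 0.544 f 20.0
shift [-0.01   0.007  0.02 ] turn [-0.0003  0.0002  0.0033]
```

Emit:
move_arm([
  [[-0.008,0.005,0.012],[0,0,0],0],
  [[-0.008,0.005,0.02],[0,0,0],0],
  [[-0.008,0.005,0.02],[0,0,0],0],
  [[-0.008,0.005,0.02],[0,0,0],0.9],
  [[-0.008,0.005,0.02],[0,0,0],0.9],
  [[-0.008,0.005,0.02],[0,0,0],0.9],
  [[-0.008,0.005,0.02],[0,0,0],0.9],
  [[-0.008,0.005,0.02],[0,0,0],0.9],
  [[-0.008,0.005,-0.1],[0,0,0],1],
  [[-0.008,0.005,-0.2],[0,0,0],1],
  [[-0.008,0.005,-0.3],[0,0,0],1],
  [[-0.008,0.005,-0.4],[0,0,0],1],
])

```text
clock: 17.5
eef_pos: [0.4149, -0.2905, 0.1986]
ee_rot: [-0.0, 1.0, -0.029, -0.0]
contact_force: [0.5, -0.1, -0.5]
grip_width: 0.999
finger_force: 0.0
```

Run:
```python
from h import *
go(.6465,-.017,.19,84.6)
```

```text
at [ 0.4149 -0.2905  0.1986] clk 17.5 w 0.999 f 0.0
shift [ 0.86  -1.147  0.034] turn [-0.     -0.     -0.4888]
```

Emit:
move_arm([
  [[0.86,-1,0],[0,0,-0.489],0.85],
  [[0.86,-1,0],[0,0,-0.489],0.85],
  [[0.86,-1,0],[0,0,-0.489],0.85],
  [[0.86,-1,0],[0,0,-0.489],0.85],
  [[0.86,-1,0],[0,0,-0.489],0.85],
  [[0.86,-1,0],[0,0,-0.489],0.85],
  [[0.86,-1,0],[0,0,-0.489],0.85],
  [[0.86,-1,0],[0,0,-0.489],0.85],
  [[0.86,-1,0],[0,0,-0.489],0.85],
  [[0.86,-1,0],[0,0,-0.489],0.85],
  [[0.86,-1,0],[0,0,-0.489],0.85],
  [[0.86,-1,0],[0,0,-0.489],0.85],
])

```text
clock: 18.5
eef_pos: [0.6445, -0.0531, 0.1971]
ee_rot: [-0.0, 0.749, 0.662, -0.0]
contact_force: [-0.4, 0.9, -0.5]
grip_width: 0.85
finger_force: 0.0
```

Run:
```python
from h import *
go(.6465,-.017,.0352,84.6)
p,d=snapshot("wrist");cv2.imwrite("pics/w2.png",p[:,:,::-1]);C=cloud("wrist",d).reshape(-1,3)
for n,x,y,z in(("can",.6465,-.017,.07),("eye",.655,.0708,.052)):
    W=C[(np.hypot(C[:,0]-x,C[:,1]-y)<.035)&(abs(C[:,2]-z)<.004)];print(n,len(W),W.mean(0))
```

```text
at [ 0.6445 -0.0531  0.1971] clk 18.5 w 0.85 f 0.0
shift [ 0.144 -0.01   0.647] turn [-0.0002 -0.     -0.0091]
can 1423 [ 0.64674544 -0.01765662  0.07069334]
eye 1187 [0.65503363 0.06992811 0.05107632]
```

View pics/w2.png

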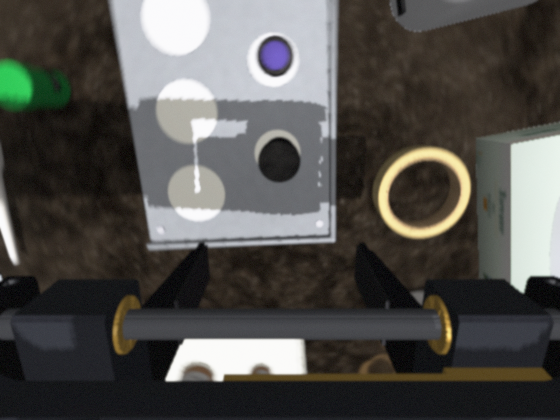

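The canister is at (278,158), centred between the fingers, and the eyepiece is well aside at (275,55). The wrist depth agrees with the top camera to 1 mm. Gripping the canister.

Emit:
move_arm([
  [[0.144,-0.008,0],[0,0,-0.009],0.85],
  [[0.144,-0.008,0],[0,0,-0.009],0.85],
  [[0.144,-0.008,0.15],[0,0,-0.009],0.85],
  [[0.144,-0.008,0.3],[0,0,-0.009],0.85],
  [[0.144,-0.008,0.45],[0,0,-0.009],0.85],
  [[0.144,-0.008,0.57],[0,0,-0.009],0.85],
  [[0.144,-0.008,0.64],[0,0,-0.009],0.85],
  [[0.144,-0.008,0.647],[0,0,-0.009],0.7],
  [[0.144,-0.008,0.647],[0,0,-0.009],0],
  [[0.144,-0.008,0.647],[0,0,-0.009],0],
  [[0.144,-0.008,0.647],[0,0,-0.009],0],
  [[0.144,-0.008,0.647],[0,0,-0.009],0],
], force=15)

```text
clock: 19.55
eef_pos: [0.6488, -0.0179, 0.0383]
ee_rot: [0.002, 0.742, 0.67, 0.001]
contact_force: [0.6, 0.1, 0.1]
grip_width: 0.559
finger_force: 0.0
```

Emit:
move_arm([
  [[0,0,0],[0,0,0],0],
  [[0,0,0],[0,0,0],0],
  [[0,0,0],[0,0,0],0],
  [[0,0,0],[0,0,0],0],
  [[0,0,0],[0,0,0],0],
  [[0,0,0],[0,0,0],0],
  [[0,0,0],[0,0,0],0],
  [[0,0,0],[0,0,0],0],
])

```text
clock: 20.22
eef_pos: [0.6476, -0.0177, 0.0367]
ee_rot: [0.0, 0.742, 0.67, 0.0]
contact_force: [-1.5, 0.7, 5.6]
grip_width: 0.398
finger_force: 15.0
```

Run:
```python
from h import *
go(.5272,.3174,.11,84.6)
```

```text
at [ 0.6476 -0.0177  0.0367] clk 20.22 w 0.398 f 15.0
shift [ 1.285 -0.615 -0.294] turn [ 0.0004 -0.     -0.0023]
```

Emit:
move_arm([
  [[0,0,-0.12],[0,0,0],0],
  [[0,0,-0.26],[0,0,0],0],
  [[0,0,-0.38],[0,0,0],0],
  [[0.05,-0.15,-0.4],[0,0,0],0],
  [[0.1,-0.3,-0.4],[0,0,0],0],
  [[0.22,-0.4,-0.4],[0,0,0],0],
  [[0.38,-0.46,-0.4],[0,0,0],0],
  [[0.54,-0.5,-0.4],[0,0,0],0],
  [[0.7,-0.54,-0.4],[0,0,0],0],
  [[0.85,-0.58,-0.4],[0,0,0],0],
  [[1,-0.615,-0.4],[0,0,0],0],
  [[1,-0.615,-0.4],[0,0,0],0],
])

```text
clock: 21.22
eef_pos: [0.5175, 0.252, 0.1351]
ee_rot: [-0.001, 0.74, 0.673, 0.0]
contact_force: [0.5, -1.1, -1.0]
grip_width: 0.397
finger_force: 15.0
```

Run:
```python
from h import *
go(.5272,.3174,.0345,84.6)
p,d=snapshot("wrist");cv2.imwrite("pics/w3.png",p[:,:,::-1]);C=cloud("wrist",d)
h=cv2.cvtColor(p,cv2.COLOR_RGB2HSV);W=C.reshape(-1,3);H=h.reshape(-1,3)
s=(np.hypot(W[:,0]-.527,W[:,1]-.317)<.07)&(W[:,2]<.012)&(H[:,2]>110)
m=(s.reshape(p.shape[:2])*255).astype(np.uint8);k=max(cv2.findContours(m,0,1)[0],key=cv2.contourArea)[:,0]
Q=np.array([C[v,u] for u,v in k]);print(len(k),circ(Q))
```

```text
at [0.5175 0.252  0.1351] clk 21.22 w 0.397 f 15.0
shift [0.263 0.014 0.403] turn [-0.0004 -0.0007 -0.0004]
336 (array([0.52744946, 0.31397436]), np.float64(0.050928787591403554))
```

View pics/w3.png

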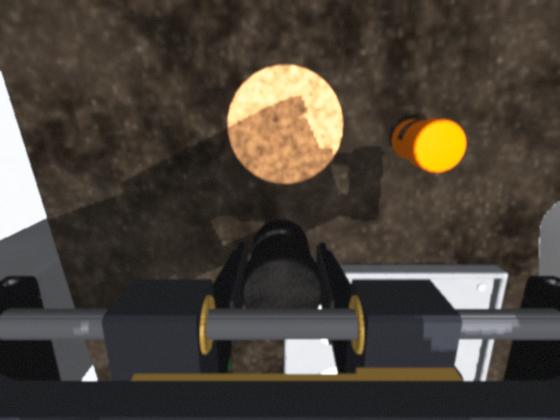

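The mat is at (286,124) with 51 mm measured radius, and the canister is held upright. The orange lookalike at (440,145) is clear. Averaged mat centre: (0.527, 0.316).

Emit:
move_arm([
  [[0.13,0.01,0],[0,0,0],0],
  [[0.25,0.014,0],[0,0,0],0],
  [[0.257,0.014,0.05],[0,0,0],0],
  [[0.257,0.014,0.15],[0,0,0],0],
  [[0.257,0.014,0.25],[0,0,0],0],
  [[0.257,0.014,0.33],[0,0,0],0],
  [[0.257,0.014,0.36],[0,0,0],0],
  [[0.257,0.014,0.37],[0,0,0],0],
  [[0.257,0.014,0.37],[0,0,0],0],
])

```text
clock: 22.02
eef_pos: [0.5292, 0.3091, 0.0425]
ee_rot: [-0.0, 0.742, 0.67, -0.001]
contact_force: [0.6, -0.4, -0.2]
grip_width: 0.4
finger_force: 15.0
```

Run:
```python
from h import *
go(.5272,.3158,.033,84.6)
```

```text
at [0.5292 0.3091 0.0425] clk 22.02 w 0.4 f 15.0
shift [ 0.026 -0.011  0.038] turn [-0.0004  0.0003 -0.0026]
```

Emit:
move_arm([
  [[0.02,-0.008,0.012],[0,0,0],0],
  [[0.026,-0.01,0.025],[0,0,0],0],
  [[0.026,-0.01,0.035],[0,0,0],0],
  [[0.026,-0.01,0.037],[0,0,0],0],
  [[0.026,-0.01,0.037],[0,0,0],0.7],
  [[0.026,-0.01,0.037],[0,0,0],0.7],
  [[0.026,-0.01,0.037],[0,0,0],0.7],
  [[0.026,-0.01,0.037],[0,0,0],0.7],
  [[0.026,-0.01,0.037],[0,0,0],0.7],
  [[0.026,-0.01,-0.1],[0,0,0],1],
  [[0.026,-0.01,-0.25],[0,0,0],1],
  [[0.026,-0.01,-0.4],[0,0,0],1],
])

```text
clock: 23.02
eef_pos: [0.5266, 0.3164, 0.1433]
ee_rot: [-0.0, 0.742, 0.67, -0.001]
contact_force: [1.3, 0.6, -0.1]
grip_width: 0.856
finger_force: 0.0
```

Emit:
move_arm([
  [[-0.16,0,-0.16],[0,0,0],1],
  [[-0.32,0,-0.24],[0,0,0],1],
  [[-0.48,0,-0.24],[0,0,0],1],
  [[-0.64,0,-0.24],[0,0,0],1],
  [[-0.8,0.0,-0.24],[0,0,0],1],
  [[-1,0.0,-0.24],[0,0,0],1],
  [[-1,0.0,-0.24],[0,0,0],1],
])

```text
clock: 23.6
eef_pos: [0.5016, 0.0646, 0.2036]
ee_rot: [0.001, 0.743, 0.669, -0.0]
contact_force: [0.6, -0.6, -0.6]
grip_width: 1.0
finger_force: 0.0
```

Run:
```python
from h import *
go(.4145,-.2901,.185,-3.9)
p,d=snapshot("top");cv2.imwrite("pics/t4.png",p[:,:,::-1]);C=cloud("top",d).reshape(-1,3)
for n,x,y,z in(("can",.527,.316,.066),("eye",.655,.0708,.052),("tall",.4145,-.2901,.155),("mid",.4994,-.2958,.111),("small",.584,-.3015,.078)):
    W=C[(np.hypot(C[:,0]-x,C[:,1]-y)<.03)&(abs(C[:,2]-z)<.005)];print(n,len(W),W.mean(0))
```

```text
at [0.5016 0.0646 0.2036] clk 23.6 w 1.0 f 0.0
shift [-1.447 -0.199  0.076] turn [6.000e-04 1.000e-04 4.885e-01]
can 232 [0.52630451 0.31636293 0.06583535]
eye 0 [nan nan nan]
tall 169 [ 0.41529509 -0.28817432  0.15468008]
mid 111 [ 0.49844395 -0.29420905  0.11011092]
small 47 [ 0.58206079 -0.29969277  0.07680538]<stdin>:5: RuntimeWarning: Mean of empty slice.
  ret = um.true_divide(
```

View pics/t4.png

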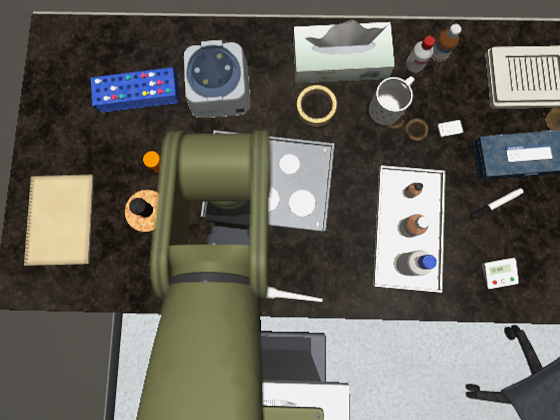

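Canister stands on the mat at (140,207), about 1 mm off centre. The three bottles stand on the tray at (413,189), (416,225) and (418,263). Now returning the tall bottle.

Emit:
move_arm([
  [[-1,-0.13,0],[0,0,0.488],1],
  [[-1,-0.13,0],[0,0,0.488],1],
  [[-1,-0.13,0],[0,0,0.488],1],
  [[-1,-0.13,0],[0,0,0.488],1],
  [[-1,-0.13,0],[0,0,0.488],1],
  [[-1,-0.13,0],[0,0,0.488],1],
  [[-1,-0.13,0],[0,0,0.488],1],
  [[-1,-0.13,0],[0,0,0.488],1],
  [[-1,-0.13,0],[0,0,0.488],1],
  [[-1,-0.13,0],[0,0,0.488],1],
  [[-1,-0.13,0],[0,0,0.488],1],
  [[-1,-0.13,0],[0,0,0.488],1],
])

```text
clock: 24.65
eef_pos: [0.4448, -0.177, 0.2033]
ee_rot: [-0.0, 1.0, -0.018, 0.0]
contact_force: [-0.6, 0.2, -0.1]
grip_width: 1.0
finger_force: 0.0
```

Run:
```python
from h import *
go(.4147,-.2898,.092,-3.9)
```

```text
at [ 0.4448 -0.177   0.2033] clk 24.65 w 1.0 f 0.0
shift [-0.104  0.455  0.445] turn [-0.     -0.0001  0.0099]
```

Emit:
move_arm([
  [[-0.04,0.15,0],[0,0,0.01],1],
  [[-0.08,0.3,0],[0,0,0.01],1],
  [[-0.104,0.42,0],[0,0,0.01],1],
  [[-0.104,0.455,0],[0,0,0.01],1],
  [[-0.104,0.455,0],[0,0,0.01],1],
  [[-0.104,0.455,0.12],[0,0,0.01],1],
  [[-0.104,0.455,0.24],[0,0,0.01],1],
  [[-0.104,0.455,0.36],[0,0,0.01],1],
  [[-0.104,0.455,0.43],[0,0,0.01],1],
  [[-0.104,0.455,0.445],[0,0,0.01],0.8],
  [[-0.104,0.455,0.445],[0,0,0.01],0],
  [[-0.104,0.455,0.445],[0,0,0.01],0],
], force=20)

```text
clock: 25.65
eef_pos: [0.4161, -0.2899, 0.0931]
ee_rot: [0.0, 1.0, -0.03, 0.001]
contact_force: [0.2, 0.7, 0.5]
grip_width: 0.847
finger_force: 0.0
```

Emit:
move_arm([
  [[0,0,0],[0,0,0],0],
  [[0,0,0],[0,0,0],0],
  [[0,0,0],[0,0,0],0],
  [[0,0,0],[0,0,0],0],
  [[0,0,0],[0,0,0],0],
  [[0,0,0],[0,0,0],0],
  [[0,0,0],[0,0,0],0],
  [[0,0,0],[0,0,0],0],
])

```text
clock: 26.32
eef_pos: [0.4156, -0.2905, 0.0928]
ee_rot: [0.0, 1.0, -0.031, 0.001]
contact_force: [0.1, 1.0, 6.0]
grip_width: 0.544
finger_force: 20.0
```

Run:
```python
from h import *
go(.567,.1213,.16,84.6)
```

```text
at [ 0.4156 -0.2905  0.0928] clk 26.32 w 0.544 f 20.0
shift [ 0.503 -1.682 -0.269] turn [ 5.000e-04 -1.000e-04 -4.898e-01]
```

Emit:
move_arm([
  [[0,0,-0.12],[0,0,0],0],
  [[0,0,-0.24],[0,0,0],0],
  [[0,0,-0.3],[0,0,0],0],
  [[0.2,-1,-0.28],[0,0,-0.4],0],
  [[0.2,-1,-0.28],[0,0,-0.4],0],
  [[0.2,-1,-0.28],[0,0,-0.4],0],
  [[0.2,-1,-0.28],[0,0,-0.4],0],
  [[0.2,-1,-0.28],[0,0,-0.4],0],
  [[0.2,-1,-0.28],[0,0,-0.4],0],
  [[0.2,-1,-0.28],[0,0,-0.4],0],
  [[0.2,-1,-0.28],[0,0,-0.4],0],
  [[0.2,-1,-0.28],[0,0,-0.4],0],
])

```text
clock: 27.32
eef_pos: [0.48, -0.0424, 0.1607]
ee_rot: [-0.001, 0.86, 0.511, -0.001]
contact_force: [-0.3, -0.7, -2.1]
grip_width: 0.544
finger_force: 20.0
```

Run:
```python
from h import *
go(.567,.1213,.16,84.6)
```

```text
at [ 0.48   -0.0424  0.1607] clk 27.32 w 0.544 f 20.0
shift [ 0.742 -0.008  0.002] turn [-6.000e-04  1.000e-04 -1.288e-01]
```

Emit:
move_arm([
  [[0.16,-0.008,0],[0,0,-0.127],0],
  [[0.32,-0.008,0],[0,0,-0.127],0],
  [[0.48,-0.008,0],[0,0,-0.127],0],
  [[0.62,-0.008,0],[0,0,-0.127],0],
  [[0.72,-0.008,0],[0,0,-0.127],0],
  [[0.74,-0.008,0],[0,0,-0.127],0],
  [[0.74,-0.008,0.05],[0,0,-0.127],0],
  [[0.74,-0.008,0.13],[0,0,-0.127],0],
  [[0.74,-0.008,0.19],[0,0,-0.127],0],
  [[0.74,-0.008,0.22],[0,0,-0.127],0],
  [[0.74,-0.008,0.23],[0,0,-0.127],0],
  [[0.74,-0.008,0.23],[0,0,-0.127],0],
])

```text
clock: 28.32
eef_pos: [0.5677, 0.1179, 0.1031]
ee_rot: [-0.001, 0.745, 0.667, -0.001]
contact_force: [0.0, -0.2, -0.4]
grip_width: 0.542
finger_force: 20.0
```

Run:
```python
from h import *
go(.567,.1213,.0975,84.6)
```

```text
at [0.5677 0.1179 0.1031] clk 28.32 w 0.542 f 20.0
shift [ 0.013 -0.004  0.022] turn [-0.0007  0.0002 -0.005 ]
```

Emit:
move_arm([
  [[0.01,-0.003,0.012],[0,0,0],0],
  [[0.012,-0.003,0.022],[0,0,0],0],
  [[0.012,-0.003,0.022],[0,0,0],0],
  [[0.012,-0.003,0.022],[0,0,0],0.9],
  [[0.012,-0.003,0.022],[0,0,0],0.9],
  [[0.012,-0.003,0.022],[0,0,0],0.9],
  [[0.012,-0.003,0.022],[0,0,0],0.9],
  [[0.012,-0.003,0.022],[0,0,0],0.9],
  [[0.012,-0.003,-0.1],[0,0,0],1],
  [[0.012,-0.003,-0.2],[0,0,0],1],
  [[0.012,-0.003,-0.3],[0,0,0],1],
  [[0.012,-0.003,-0.4],[0,0,0],1],
])

```text
clock: 29.32
eef_pos: [0.5682, 0.122, 0.2056]
ee_rot: [0.0, 0.745, 0.668, -0.0]
contact_force: [0.4, 0.5, 0.3]
grip_width: 0.998
finger_force: 0.0
```

Run:
```python
from h import *
go(.4994,-.2958,.185,-3.9)
```

```text
at [0.5682 0.122  0.2056] clk 29.32 w 0.998 f 0.0
shift [-1.691 -0.092  0.082] turn [0.    0.    0.487]
```

Emit:
move_arm([
  [[-1,-0.06,0],[0,0,0.487],1],
  [[-1,-0.06,0],[0,0,0.487],1],
  [[-1,-0.06,0],[0,0,0.487],1],
  [[-1,-0.06,0],[0,0,0.487],1],
  [[-1,-0.06,0],[0,0,0.487],1],
  [[-1,-0.06,0],[0,0,0.487],1],
  [[-1,-0.06,0],[0,0,0.487],1],
  [[-1,-0.06,0],[0,0,0.487],1],
  [[-1,-0.06,0],[0,0,0.487],1],
  [[-1,-0.06,0],[0,0,0.487],1],
  [[-1,-0.06,0],[0,0,0.487],1],
  [[-1,-0.06,0],[0,0,0.487],1],
])

```text
clock: 30.32
eef_pos: [0.5262, -0.1251, 0.2045]
ee_rot: [0.0, 1.0, -0.022, 0.0]
contact_force: [-1.0, 0.1, 0.1]
grip_width: 1.003
finger_force: 0.0
```

Run:
```python
from h import *
go(.4994,-.2958,.053,-3.9)
```

```text
at [ 0.5262 -0.1251  0.2045] clk 30.32 w 1.003 f 0.0
shift [-0.077  0.687  0.606] turn [ 0.     -0.0001  0.0075]
```

Emit:
move_arm([
  [[-0.02,0.16,0],[0,0,0.007],1],
  [[-0.04,0.32,0],[0,0,0.007],1],
  [[-0.06,0.48,0.05],[0,0,0.007],1],
  [[-0.077,0.62,0.12],[0,0,0.007],1],
  [[-0.077,0.687,0.2],[0,0,0.007],1],
  [[-0.077,0.687,0.2],[0,0,0.007],1],
  [[-0.077,0.687,0.3],[0,0,0.007],1],
  [[-0.077,0.687,0.42],[0,0,0.007],1],
  [[-0.077,0.687,0.53],[0,0,0.007],1],
  [[-0.077,0.687,0.595],[0,0,0.007],0.8],
  [[-0.077,0.687,0.606],[0,0,0.007],0.7],
  [[-0.077,0.687,0.606],[0,0,0.007],0],
], force=20)

```text
clock: 31.32
eef_pos: [0.5001, -0.2946, 0.0522]
ee_rot: [-0.001, 1.0, -0.03, -0.001]
contact_force: [0.2, 0.5, 0.4]
grip_width: 0.843
finger_force: 0.0
```

Emit:
move_arm([
  [[0,0,0],[0,0,0],0],
  [[0,0,0],[0,0,0],0],
  [[0,0,0],[0,0,0],0],
  [[0,0,0],[0,0,0],0],
  [[0,0,0],[0,0,0],0],
  [[0,0,0],[0,0,0],0],
  [[0,0,0],[0,0,0],0],
  [[0,0,0],[0,0,0],0],
])

```text
clock: 31.98
eef_pos: [0.501, -0.2962, 0.0538]
ee_rot: [0.0, 1.0, -0.03, 0.001]
contact_force: [0.5, 0.1, 4.3]
grip_width: 0.482
finger_force: 20.0
```

Run:
```python
from h import *
go(.5585,.0378,.12,84.6)
```

```text
at [ 0.501  -0.2962  0.0538] clk 31.98 w 0.482 f 20.0
shift [ 0.15  -1.347 -0.265] turn [ 4.000e-04 -1.000e-04 -4.892e-01]
```

Emit:
move_arm([
  [[0,0,-0.12],[0,0,0],0],
  [[0,0,-0.24],[0,0,0],0],
  [[0,0,-0.3],[0,0,0],0],
  [[0.14,-1,-0.28],[0,0,-0.42],0],
  [[0.14,-1,-0.28],[0,0,-0.42],0],
  [[0.14,-1,-0.28],[0,0,-0.42],0],
  [[0.14,-1,-0.28],[0,0,-0.42],0],
  [[0.14,-1,-0.28],[0,0,-0.42],0],
  [[0.14,-1,-0.28],[0,0,-0.42],0],
  [[0.14,-1,-0.28],[0,0,-0.42],0],
  [[0.14,-1,-0.28],[0,0,-0.42],0],
  [[0.14,-1,-0.28],[0,0,-0.42],0],
])

```text
clock: 32.98
eef_pos: [0.5496, -0.0469, 0.1216]
ee_rot: [-0.001, 0.859, 0.511, -0.001]
contact_force: [0.0, 0.1, -2.6]
grip_width: 0.482
finger_force: 20.0
```

Run:
```python
from h import *
go(.5585,.0378,.12,84.6)
```

```text
at [ 0.5496 -0.0469  0.1216] clk 32.98 w 0.482 f 20.0
shift [ 0.315 -0.13   0.006] turn [-7.000e-04  1.000e-04 -1.283e-01]
```

Emit:
move_arm([
  [[0.1,-0.04,0],[0,0,-0.127],0],
  [[0.2,-0.08,0],[0,0,-0.127],0],
  [[0.28,-0.11,0],[0,0,-0.127],0],
  [[0.314,-0.128,0],[0,0,-0.127],0],
  [[0.314,-0.128,0.04],[0,0,-0.127],0],
  [[0.314,-0.128,0.12],[0,0,-0.127],0],
  [[0.314,-0.128,0.18],[0,0,-0.127],0],
  [[0.314,-0.128,0.215],[0,0,-0.127],0],
  [[0.314,-0.128,0.23],[0,0,-0.127],0],
  [[0.314,-0.128,0.23],[0,0,-0.127],0],
  [[0.314,-0.128,0.23],[0,0,-0.127],0],
])

```text
clock: 33.9
eef_pos: [0.5607, 0.0353, 0.0656]
ee_rot: [0.0, 0.744, 0.668, 0.0]
contact_force: [-0.4, 0.4, -0.7]
grip_width: 0.482
finger_force: 20.0
```

Run:
```python
from h import *
go(.5585,.0378,.0585,84.6)
```

```text
at [0.5607 0.0353 0.0656] clk 33.9 w 0.482 f 20.0
shift [ 0.009 -0.01   0.028] turn [ 0.0001  0.     -0.0044]
```

Emit:
move_arm([
  [[0.009,-0.007,0.012],[0,0,0],0],
  [[0.009,-0.009,0.022],[0,0,0],0],
  [[0.009,-0.009,0.028],[0,0,0],0],
  [[0.009,-0.009,0.028],[0,0,0],0.85],
  [[0.009,-0.009,0.028],[0,0,0],0.85],
  [[0.009,-0.009,0.028],[0,0,0],0.85],
  [[0.009,-0.009,0.028],[0,0,0],0.85],
  [[0.009,-0.009,0.028],[0,0,0],0.85],
  [[0.009,-0.009,-0.1],[0,0,0],0.85],
  [[0.009,-0.009,-0.25],[0,0,0],0.85],
  [[0.009,-0.009,-0.4],[0,0,0],0.85],
  [[0.009,-0.009,-0.5],[0,0,0],0.85],
])

```text
clock: 34.9
eef_pos: [0.5597, 0.0383, 0.1945]
ee_rot: [0.002, 0.744, 0.668, 0.002]
contact_force: [0.7, 0.0, 0.8]
grip_width: 0.845
finger_force: 0.0
```

Run:
```python
from h import *
go(.584,-.3015,.185,-3.9)
```

```text
at [0.5597 0.0383 0.1945] clk 34.9 w 0.845 f 0.0
shift [-1.341  0.242  0.039] turn [ 0.001  -0.0012  0.4877]
```

Emit:
move_arm([
  [[-1,0.2,0],[0,0,0.487],0.7],
  [[-1,0.2,0],[0,0,0.487],0.7],
  [[-1,0.2,0],[0,0,0.487],0.7],
  [[-1,0.2,0],[0,0,0.487],0.7],
  [[-1,0.2,0],[0,0,0.487],0.7],
  [[-1,0.2,0],[0,0,0.487],0.7],
  [[-1,0.2,0],[0,0,0.487],0.7],
  [[-1,0.2,0],[0,0,0.487],0.7],
  [[-1,0.2,0],[0,0,0.487],0.7],
  [[-1,0.2,0],[0,0,0.487],0.7],
  [[-1,0.2,0],[0,0,0.487],0.7],
  [[-1,0.2,0],[0,0,0.487],0.7],
])

```text
clock: 35.9
eef_pos: [0.5815, -0.2157, 0.1903]
ee_rot: [-0.0, 1.0, -0.021, -0.0]
contact_force: [-0.1, -0.2, -0.4]
grip_width: 0.7
finger_force: 0.0
```

Run:
```python
from h import *
go(.584,-.3015,.032,-3.9)
```

```text
at [ 0.5815 -0.2157  0.1903] clk 35.9 w 0.7 f 0.0
shift [0.025 0.342 0.633] turn [-0.      0.      0.0081]
```

Emit:
move_arm([
  [[0.01,0.16,0],[0,0,0.008],0.7],
  [[0.02,0.3,0.05],[0,0,0.008],0.7],
  [[0.023,0.342,0.15],[0,0,0.008],0.7],
  [[0.023,0.342,0.25],[0,0,0.008],0.7],
  [[0.023,0.342,0.35],[0,0,0.008],0.7],
  [[0.023,0.342,0.47],[0,0,0.008],0.7],
  [[0.023,0.342,0.57],[0,0,0.008],0.7],
  [[0.023,0.342,0.62],[0,0,0.008],0.7],
  [[0.023,0.342,0.633],[0,0,0.008],0.6],
  [[0.023,0.342,0.633],[0,0,0.008],0],
  [[0.023,0.342,0.633],[0,0,0.008],0],
  [[0.023,0.342,0.633],[0,0,0.008],0],
], force=15)

```text
clock: 36.9
eef_pos: [0.5857, -0.3021, 0.0347]
ee_rot: [0.001, 1.0, -0.031, 0.002]
contact_force: [0.5, -0.3, 0.4]
grip_width: 0.473
finger_force: 0.0
```

Emit:
move_arm([
  [[0,0,0],[0,0,0],0],
  [[0,0,0],[0,0,0],0],
  [[0,0,0],[0,0,0],0],
  [[0,0,0],[0,0,0],0],
  [[0,0,0],[0,0,0],0],
  [[0,0,0],[0,0,0],0],
  [[0,0,0],[0,0,0],0],
])

```text
clock: 37.48
eef_pos: [0.585, -0.3017, 0.0337]
ee_rot: [0.0, 1.0, -0.031, 0.001]
contact_force: [-0.5, 0.4, 5.6]
grip_width: 0.315
finger_force: 15.0
```

Run:
```python
from h import *
go(.5513,-.0468,.11,84.6)
```

```text
at [ 0.585  -0.3017  0.0337] clk 37.48 w 0.315 f 15.0
shift [-0.196 -1.009 -0.307] turn [ 7.000e-04 -2.000e-04 -4.895e-01]
```

Emit:
move_arm([
  [[0,0,-0.12],[0,0,0],0],
  [[0,0,-0.26],[0,0,0],0],
  [[-0.02,-0.05,-0.32],[0,0,-0.489],0],
  [[-0.15,-0.85,-0.32],[0,0,-0.489],0],
  [[-0.15,-0.85,-0.32],[0,0,-0.489],0],
  [[-0.15,-0.85,-0.32],[0,0,-0.489],0],
  [[-0.15,-0.85,-0.32],[0,0,-0.489],0],
  [[-0.15,-0.85,-0.32],[0,0,-0.489],0],
  [[-0.15,-0.85,-0.32],[0,0,-0.489],0],
  [[-0.15,-0.85,-0.32],[0,0,-0.489],0],
  [[-0.15,-0.85,-0.32],[0,0,-0.489],0],
  [[-0.15,-0.85,-0.32],[0,0,-0.489],0],
])

```text
clock: 38.48
eef_pos: [0.5593, -0.0862, 0.1116]
ee_rot: [-0.0, 0.826, 0.563, -0.0]
contact_force: [-0.1, -0.1, -0.1]
grip_width: 0.312
finger_force: 15.0
```

Run:
```python
from h import *
go(.5513,-.0468,.0387,84.6)
```

```text
at [ 0.5593 -0.0862  0.1116] clk 38.48 w 0.312 f 15.0
shift [ 0.135 -0.087  0.292] turn [-0.0003  0.     -0.0893]
```

Emit:
move_arm([
  [[0.02,-0.02,0],[0,0,-0.088],0],
  [[0.06,-0.05,0],[0,0,-0.088],0],
  [[0.133,-0.085,0],[0,0,-0.088],0],
  [[0.133,-0.085,0.06],[0,0,-0.088],0],
  [[0.133,-0.085,0.14],[0,0,-0.088],0],
  [[0.133,-0.085,0.21],[0,0,-0.088],0],
  [[0.133,-0.085,0.25],[0,0,-0.088],0],
  [[0.133,-0.085,0.265],[0,0,-0.088],0],
  [[0.133,-0.085,0.268],[0,0,-0.088],0],
  [[0.133,-0.085,0.268],[0,0,-0.088],0],
])

```text
clock: 39.32
eef_pos: [0.5527, -0.0482, 0.0455]
ee_rot: [0.0, 0.743, 0.669, 0.0]
contact_force: [-0.7, 0.3, 1.1]
grip_width: 0.312
finger_force: 15.0
```

Run:
```python
from h import *
go(.5513,-.0468,.0384,84.6)
```

```text
at [ 0.5527 -0.0482  0.0455] clk 39.32 w 0.312 f 15.0
shift [ 0.005 -0.006  0.029] turn [ 0.0001  0.     -0.0036]
```

Emit:
move_arm([
  [[0.004,-0.005,0.012],[0,0,0],0],
  [[0.005,-0.006,0.022],[0,0,0],0],
  [[0.005,-0.006,0.028],[0,0,0],0],
  [[0.005,-0.006,0.028],[0,0,0],0.7],
  [[0.005,-0.006,0.028],[0,0,0],0.7],
  [[0.005,-0.006,0.028],[0,0,0],0.7],
  [[0.005,-0.006,0.028],[0,0,0],0.7],
  [[0.005,-0.006,0.028],[0,0,0],0.7],
  [[0.005,-0.006,-0.1],[0,0,0],0.7],
  [[0.005,-0.006,-0.25],[0,0,0],0.7],
  [[0.005,-0.006,-0.4],[0,0,0],0.7],
  [[0.005,-0.006,-0.55],[0,0,0],0.7],
])

```text
clock: 40.32
eef_pos: [0.5505, -0.0466, 0.1839]
ee_rot: [-0.0, 0.743, 0.669, -0.0]
contact_force: [0.8, -0.3, -0.6]
grip_width: 0.701
finger_force: 0.0
```

Emit:
move_arm([
  [[-0.16,0,-0.05],[0,0,0],0.7],
  [[-0.32,0,-0.1],[0,0,0],0.7],
  [[-0.48,0,-0.1],[0,0,0],0.7],
  [[-0.64,0,-0.1],[0,0,0],0.7],
  [[-0.8,0,-0.1],[0,0,0],0.7],
  [[-1,0,-0.1],[0,0,0],0.7],
  [[-1,0,-0.1],[0,0,0],0.7],
  [[-1,0,-0.1],[0,0,0],0.7],
])

```text
clock: 40.98
eef_pos: [0.524, -0.2978, 0.2074]
ee_rot: [-0.0, 0.745, 0.667, -0.0]
contact_force: [-0.7, -0.1, -0.0]
grip_width: 0.702
finger_force: 0.0
```

Run:
```python
from h import *
p,d=snapshot("top");cv2.imwrite("pics/t5.png",p[:,:,::-1]);C=cloud("top",d).reshape(-1,3)
for n,x,y,z in(("can",.527,.316,.066),("eye",.6554,.0708,.05),("tall",.5660,.1217,.16),("mid",.5574,.038,.116),("small",.5506,-.0473,.083)):
    W=C[(np.hypot(C[:,0]-x,C[:,1]-y)<.03)&(abs(C[:,2]-z)<.008)];print(n,len(W),W.mean(0))
o=status.get_obs();print(o["eef_pos"],o["contact_force"])
```

```text
can 244 [0.52623258 0.31568231 0.06558681]
eye 169 [0.65383365 0.07097231 0.04967742]
tall 159 [0.56719492 0.12180383 0.15960125]
mid 111 [0.55760252 0.03741294 0.11511637]
small 45 [ 0.55017831 -0.0481521   0.08218884]
[ 0.5243598  -0.29593811  0.20732676] [ 0.74057214  0.18659066 -0.73249845]
```

View pics/t5.png

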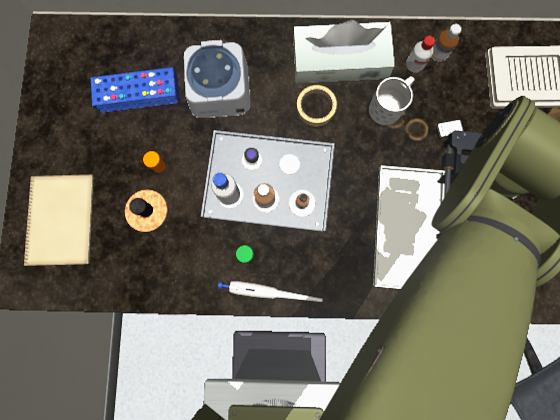

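The bottles stand at (225,188), (264,195) and (302,202), within 2 mm of where they started. The canister is on the mat at (140,207), the eyepiece hasn't moved, and the arm is clear.

```bash
python3 -c "
from station import r
print(r.hand_in())"
```

```text
the job is handed in; nothing more can be done
None
```

The job is handed in at about 41 s of the 144 s limit: by the last overhead picture the canister stands about 1 mm off the middle of the cork mat, all three bottles are back on the stand within 2 mm of where they stood, and the eyepiece has not moved; no verdict was returned.

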